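# Tighten the loose probe cradle and put the magnet probe away

## Robot

A 7-joint arm with a two-finger parallel gripper is mounted at the origin on the work surface. World frame = base frame: x ahead of the robot, y to its left, z up, the work surface at z = 0. Lengths are in mm, angles in rad, forces in N, time in s.
With the tool pointing down it reaches from about 400 to 875 mm from the base axis. Payload 4.4 kg.
Tool frame: the origin (TCP) lies midway between the tips of the shut fingers; the grasp point (between the pads) lies ctrl.grip_depth behind it (ctrl.grip_depth is the distance from the TCP to the grasp point, in mm); z points along the fingers, y is the line along which they close (so a half turn about z gives the same grasp; the last joint's range is limited). The gripper opens to 85 mm and grips with 20 to 120 N. Pads are 22 mm wide; open, the fingers measure 114 mm over their backs; the gripper's body (76 mm by 85 mm) begins 54 mm behind the grasp point. The pads swing forward as they close: fully open they stand 13 mm farther back than shut.
Start: joints at [-1.317, 0.628, 0.038, 1.517, -0.027, 0.996, -0.02], TCP at [204.321, 617.066, 231.313] pointing down, gripper open.
Joint ranges: [-3.06, 3.06], [-0.37, 2.12], [-1.25, 1.32], [0.18, 2.47], [-1.1, 4.24], [0.23, 1.98], [-2.94, 2.94]. Speed limits (rad/s): [2.57, 2.57, 3.14, 3.14, 3.14, 3.14, 3.14].

## Interface

Orientations are given as [roll, pitch, yaw] about the fixed x, y, z axes, in that order (R = Rz(yaw) Ry(pitch) Rx(roll)).
In Python, from cell import ctrl gives the robot as it stands.
- The arm moves only by the tool carry_out, never from a script. Its argument "deltas" is one flat list of numbers, 7 for each row, row after row: the turn, a rotation vector about the tool's x, y, z in degrees, then the shift along the tool's x, y, z in m, then the closure, from -1 (fully open) to 1 (shut). In form: [wx, wy, wz, dx, dy, dz, claw, wx, wy, wz, dx, dy, dz, claw, ...]. A call has 1 to 12 rows; each row shifts and turns the commanded pose from where the row before left it, along the tool's axes as they then stand; what a row does not reach is not made up. A row lasts 1/8 s, in which the tool goes at most 62.5 mm and 10.7 degrees, less where a joint would pass 70% of its speed; a pose out of reach is approached as far as the arm can. A call with a gripper value outside its range is refused whole. The fingers move at their own pace and stop on an object; the grip force is fixed at half the most. Time passes only in rows, so rows that do not move let the fingers close. It gives the time, the measured TCP pose, the force, the opening and the grip force at its end, in the units of the state.
- ctrl.read_state(): the state, without advancing time (a new reading comes with each control period).
- ctrl.get_image(name): name is "side" or "top" or "wrist"; returns the picture (384x512x3 uint8, red, green, blue); there is no depth.
- ctrl.calibration(name): a dict with "mtx" (3x3 intrinsics, pixels), "distortion" ([k1, k2, p1, p2, k3] as OpenCV has them; the pictures are not rectified), "R" (3x3) and "t" (3): a world point X has camera coordinates R X + t. Camera axes: x right, y down, z forward; pixel columns grow to the right and rows downward; lengths in mm; the calibration is good to about 2 mm. A picture is of the moment at which its call begins: read the wrist's pose just before it. calibration takes no time and is no camera call; for the wrist camera it gives the pose at the moment of the call.
- ctrl.finish_job(): hands the job in; it is judged then, once.
The state is a dict: "clock": time; "qpos": joint angles; "qd": joint speeds; "tau": joint torques, N m; "eef_pos": TCP position; "tool_rot": TCP orientation; "force": force on the tool from outside, world axes, zero at the start; "torque": the same for the moment, N m; "width": finger opening in mm; "gripper_force": force on a finger pad.
Only numpy, scipy, OpenCV 4.12 (cv2) and the standard library are available. Lean on these libraries where they do the work, as an engineer would, in place of code of your own. Each camera call takes 0.05 s, during which the arm holds its last target. There are 200 camera calls.

## Task

The cradle for the magnet probe's handle has worked loose on its screw in the kit drawer. Screw it down clockwise until it is firmly snug on its rubber washer, without over-tightening it, stopping where its channel lines up with the fixed narrow cradle, and let go of it. Then lay the probe gently home in both channels, handle in the cradle you tightened, and leave the ball, compass and weights where they are.

Things in the scene. Friction and masses are not known exactly. Their poses are not given: they have to be found in the camera images.
- drawer: Worn plywood drawer box standing on the bench, 320 x 420 mm, floor 9 mm thick, walls 60 mm high on three sides; the low side (-x, to the robot) is a flap folded flat. Origin: centre of the underside; z up, y across. The cradles stand in a row along its y axis. Fixed.
- cradle: Loose grey plastic cradle: round foot 37 mm, neck, and a U channel along its own x, 26 mm long, 30 mm wide outside, 21 mm inside; side walls span 17 to 36 mm above the origin. Origin: centre of the foot's underside, on the vertical screw axis; z up. Clockwise from above screws it down, 3 mm a turn; grip it hard (100 N). Either way round will do: it is in line when its x lies along the drawer's y.
- channel (a point): Centre of the loose cradle's channel floor, 17 mm above its origin, same axes. Moment to turn it: 0.05 N m at most on the thread alone; on the washer (wear and thread start vary, within the first turn: go by feel) it climbs 0.1 to 0.2 in a quarter turn. Snug from 0.08, strips near 0.5. It sticks and slips: zero the moment once gripped, creep on in 0.01 rad steps, take the peak. Stays where left.
- rest (a point): Centre of the channel floor of the fixed narrow cradle, 110 mm from the loose one towards the drawer's -y, 38 mm above the drawer's underside. Its channel runs along the drawer's y, 16 mm long, 12 mm wide inside, walls 17 mm high. Axes as the drawer's.
- probe: Magnet probe lying on the drawer floor, 190 mm, about 110 g: along its x first an 18 x 18 mm square rubber handle (x -95 to -15 mm), then an 8 mm steel shaft, then an 18 mm round magnet head (x 75 to 95). Origin: on the underside, 9 mm below the shaft's centre line. Put away, its x points to the drawer's -y.
- handle (a point): Centre of the handle's section that lies in the loose cradle, at x -60 mm of the probe, on its centre line; 9 mm above the channel floor when home.
- grasp (a point): Point on the bare shaft near the probe's balance point, x 12 mm, on its centre line; good to grip (8 mm thick), also once the probe lies in the cradles.
- shaft (a point): Point of the shaft that lies in the narrow cradle, x 50 mm of the probe, on its centre line; 4 to 6 mm above that channel's floor when home.
- ball_center (a point): Centre of the polished steel ball bearing, 25 mm, in a wooden ring on the drawer floor. Bystander.
- compass: Round yellow plastic compass, 64 mm across, 18 mm high, on the drawer floor. Origin: centre of its underside. Bystander.
- weight_big: Zinc weight, 34 mm across, 40 mm high with its knob. Origin: centre of its underside. Bystander.
- weight_small: Zinc weight, 27 mm across, 35 mm high with its knob. Origin: centre of its underside. Bystander.
Things that resemble listed ones, but are neither listed nor needed, are in the scene too. Leave any blue or green look-alike of the probe alone.

How it is judged:
By the outcome, as a careful person would: the job done as asked, in the order asked, and still so for the second after the job is handed in, with the robot touching nothing.
It also fails if it takes over 72 s, if anything falls off the work surface, if the arm or the gripper's body presses on something with over 40 N, if the wrist force passes 120 N, or if a joint passes its speed limit or range.

## Working session

There is one attempt and no reset: what is moved stays moved. The work goes in short steps, Python scripts to look and compute and a tool call to move; the robot and the scene stay as the last step left them, time stands still between calls to the robot, and variables do not carry over. Pictures are saved under pics/ and viewed, at most 11 in all, crops included, and the job is handed in when it is done.

Besides the shell and the picture viewer there is one more tool, called after "Emit:" as name(argument=value, ...) on one line, values as JSON. carry_out: Moves the arm, as the interface text tells. Its arguments: {"type":"object","properties":{"deltas":{"type":"array"}},"required":["deltas"]}

```bash
ls; mkdir -p pics
python3 - <<'E'
from cell import ctrl
import cv2,numpy as np
print(ctrl.read_state(), ctrl.grip_depth)
for n in ("top","side"):
    im=ctrl.get_image(n); cv2.imwrite(f"pics/{n}0.png",im[:,:,::-1])
    c=ctrl.calibration(n); print(n,{k:np.round(v,3).tolist() for k,v in c.items()})
a=cv2.imread("pics/top0.png")
cv2.imwrite("pics/top0b.png",cv2.resize(a,(800,600),interpolation=cv2.INTER_CUBIC))
E
```

```text
pics
{'clock': 0.0, 'qpos': array([-1.31683593,  0.62934159,  0.03845597,  1.51839944, -0.02701641,
        0.99629477, -0.02001237]), 'qd': array([ 3.49074849e-05,  2.37618578e-03,  9.52370342e-05, -4.01188091e-04,
        1.13731912e-03, -2.04736377e-03, -3.92810671e-04]), 'tau': array([-2.64163864e-04, -5.63391387e+01,  1.22548152e+00, -1.93461621e+01,
        1.07882550e-02,  1.03398485e-02, -1.63578676e-05]), 'eef_pos': array([204.09542123, 616.45117286, 230.38223326]), 'tool_rot': array([-3.13966796e+00,  2.03714789e-05,  2.82179892e+00]), 'force': array([ 1.15608416, -0.32717627, -0.34662369]), 'torque': array([0.00077085, 0.00949298, 0.01981576]), 'gripper_force': 0.0, 'width': 85.32070600715983} 18.700000000000003
top {'mtx': [[427.234, 0.0, 257.509], [0.0, 427.234, 189.367], [0.0, 0.0, 1.0]], 'distortion': [0.027, 0.0, 0.0, 0.0, 0.0], 'R': [[0.004, -1.0, -0.015], [-0.998, -0.003, -0.069], [0.069, 0.015, -0.997]], 't': [52.101, 511.997, 1315.861]}
side {'mtx': [[423.591, 0.0, 263.667], [0.0, 423.591, 189.895], [0.0, 0.0, 1.0]], 'distortion': [0.026, 0.0, 0.0, 0.0, 0.0], 'R': [[0.985, -0.172, -0.011], [-0.139, -0.756, -0.64], [0.102, 0.632, -0.768]], 't': [-508.809, 141.317, 1264.824]}
```

View pics/top0b.png

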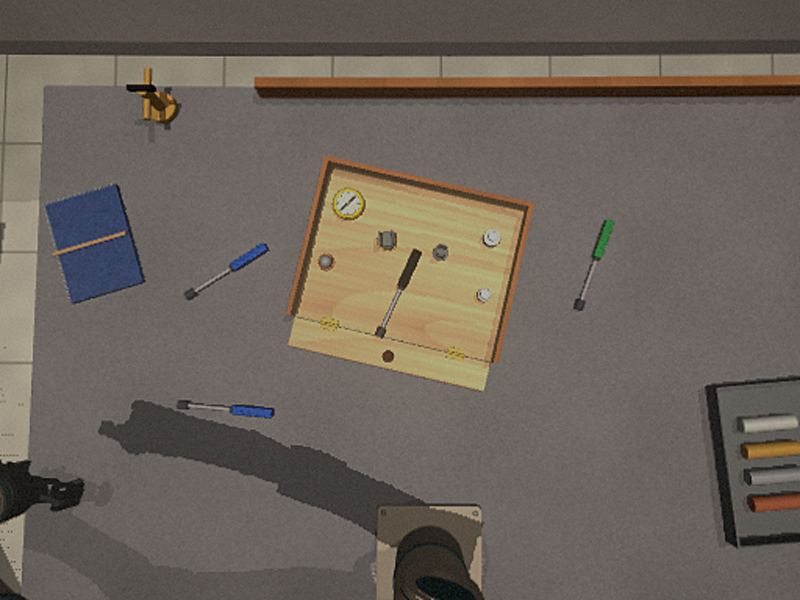

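View pics/side0.png

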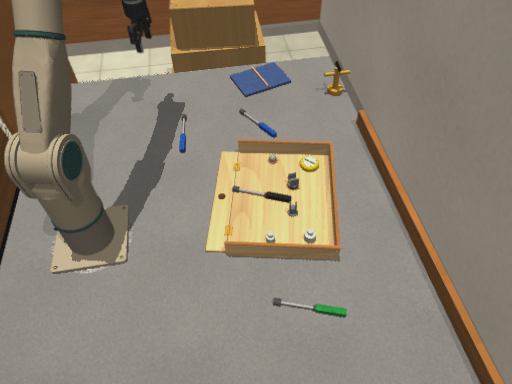

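Top view (zoomed pixels): the drawer's middle is near (410,270), the loose cradle (388,240), the narrow cradle (440,252) and the black-handled probe runs from (415,255) to (380,333). Other probes that could be mistaken for it are blue at (228,270), blue at (225,410) and green at (595,265). I choose the black one in the drawer.

```bash
cat > h.py <<'E'
from cell import ctrl
import cv2,numpy as np
from scipy.spatial.transform import Rotation as Ro
def ray(c,uv,z):
    p=cv2.undistortPoints(np.array([[uv]],float),np.array(c["mtx"]),np.array(c["distortion"]))[0,0]
    R=np.array(c["R"]);t=np.array(c["t"]);o=-R.T@t;d=R.T@np.array([p[0],p[1],1])
    return o+d*(z-o[2])/d[2]
def proj(c,X):
    R=np.array(c["R"]);return cv2.projectPoints(np.atleast_2d(np.array(X,float)),cv2.Rodrigues(R)[0],np.array(c["t"],float),np.array(c["mtx"]),np.array(c["distortion"]))[0][:,0]
def pose():
    s=ctrl.read_state();return s["eef_pos"],Ro.from_euler('xyz',s["tool_rot"]),s
def go(pos,yaw):
    "total tool-frame move from measured pose to tool-down at pos,yaw"
    p,R,s=pose();T=Ro.from_euler('xyz',[np.pi,0,yaw])
    print("rot deg(tool)",np.round((R.inv()*T).as_rotvec(degrees=True),2),"shift tool mm",np.round(R.inv().apply(np.array(pos)-p),1),"shift after turn",np.round(T.inv().apply(np.array(pos)-p),1))
def st():
    s=ctrl.read_state();print({k:np.round(s[k],3).tolist() for k in("clock","qpos","eef_pos","tool_rot","force","torque","width","gripper_force")})
E
python3 - <<'E'
from h import *
c=ctrl.calibration("top")
for n,uv,z in [("cradle",(388,240),40),("narrow",(440,252),50),("head",(380,333),18),("hend",(416,252),18),("ball",(326,262),20),("compass",(348,204),27),("wb",(492,238),40),("ws",(484,295),40),
 ("c1",(327,158),60),("c2",(532,206),60),("c3",(497,362),60)]:
    print(n,np.round(ray(c,np.array(uv)*.64-.18,z),0))
w=ctrl.calibration("wrist");p,R,s=pose()
Rw=np.array(w["R"]);o=-Rw.T@w["t"]
print("cam in tool",R.inv().apply(o-p),"axes in tool\n",np.round(R.inv().as_matrix()@Rw.T,3),w["mtx"],w["distortion"])
E
```

```text
cradle [622.  83.  40.]
narrow [596. -19.  50.]
head [438.  99.  18.]
hend [601.  27.  18.]
ball [580. 208.  20.]
compass [696. 164.  27.]
wb [ 626. -122.   40.]
ws [ 513. -106.   40.]
c1 [781. 203.  60.]
c2 [ 685. -198.   60.]
c3 [ 383. -128.   60.]
cam in tool [  81.05621137    0.95597969 -143.60396988] axes in tool
 [[ 0.    -0.95  -0.312]
 [ 1.    -0.     0.001]
 [-0.001 -0.312  0.95 ]] [[346.13009624   0.         254.60632677]
 [  0.         346.13009624 191.50618748]
 [  0.           0.           1.        ]] [-0.10111266  0.          0.          0.          0.        ]
```

```bash
python3 -c "
from h import *
go([588,75,250],1.33)"
```

```text
rot deg(tool) [-8.000e-02  7.000e-02  8.547e+01] shift tool mm [-534.6 -393.4  -18.8] shift after turn [-434.4  501.9  -19.5]
```

Emit:
carry_out(deltas=[0,0,0,-0.0486,-0.0358,-0.0017,-1,0,0,0,-0.0486,-0.0358,-0.0017,-1,0,0,0,-0.0486,-0.0358,-0.0017,-1,0,0,0,-0.0486,-0.0358,-0.0017,-1,0,0,0,-0.0486,-0.0358,-0.0017,-1,0,0,0,-0.0486,-0.0358,-0.0017,-1,0,0,0,-0.0486,-0.0358,-0.0017,-1,0,0,0,-0.0486,-0.0358,-0.0017,-1,0,0,0,-0.0486,-0.0358,-0.0017,-1,0,0,0,-0.0486,-0.0358,-0.0017,-1,0,0,0,-0.0486,-0.0358,-0.0017,-1,0,0,10.6,0,0,0,-1])

```text
clock: 1.6
eef_pos: [590.4, 67.4, 249.7]
tool_rot: [-3.139, 0.003, 2.622]
force: [-0.1, 0.8, -0.8]
width: 85.5
gripper_force: 0.0
```

Emit:
carry_out(deltas=[0,0,10.6,0,0,0,-1,0,0,10.6,0,0,0,-1,0,0,10.6,0,0,0,-1,0,0,10.6,0,0,0,-1,0,0,10.6,0,0,0,-1,0,0,10.6,0,0,0,-1,0,0,10.6,0,0,0,-1,0,0,0,0,0,0,-1])

```text
clock: 2.6
eef_pos: [587.7, 75.3, 249.5]
tool_rot: [-3.141, 0.001, 1.344]
force: [-0.3, 0.0, 0.4]
width: 85.8
gripper_force: 0.0
```

```bash
python3 -c "
from h import *
st(); c=ctrl.calibration('wrist'); im=ctrl.get_image('wrist')[:,:,::-1]; st()
cv2.imwrite('pics/w1.png',im); np.save('w1.npy',c,allow_pickle=True)
cv2.imwrite('pics/w1b.png',cv2.resize(im,(800,600),interpolation=cv2.INTER_CUBIC))"
```

```text
{'clock': 2.6, 'qpos': [-0.481, 0.567, 0.491, 1.671, -0.309, 0.982, -0.109], 'eef_pos': [587.665, 75.343, 249.503], 'tool_rot': [-3.141, 0.001, 1.344], 'force': [-0.252, 0.029, 0.415], 'torque': [0.008, 0.016, 0.009], 'width': 85.756, 'gripper_force': 0.0}
{'clock': 2.65, 'qpos': [-0.481, 0.567, 0.49, 1.671, -0.308, 0.982, -0.108], 'eef_pos': [587.686, 75.388, 249.566], 'tool_rot': [-3.141, 0.001, 1.346], 'force': [-0.217, -0.295, 0.164], 'torque': [-0.034, 0.024, -0.03], 'width': 85.217, 'gripper_force': 0.0}
```

View pics/w1b.png

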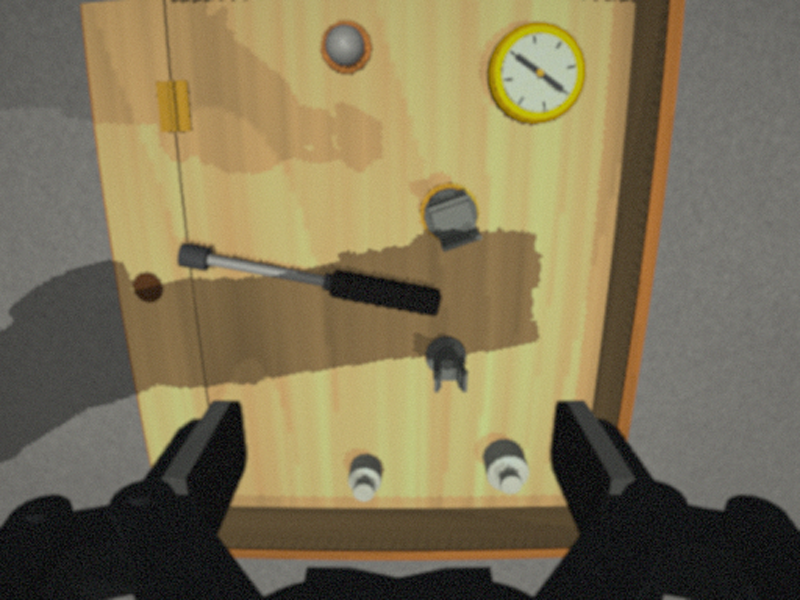

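The wrist view shows the loose cradle at (452,215), its channel lying roughly across the image, the narrow cradle at (448,362) and the black probe from (195,256) to (438,298). Close crop next.

```bash
python3 -c "
import cv2
im=cv2.imread('pics/w1.png'); cr=im[105:255,235:335]
cv2.imwrite('pics/w1c.png',cv2.resize(cr,(400,600),interpolation=cv2.INTER_CUBIC))"
```

```text
(no output)
```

View pics/w1c.png

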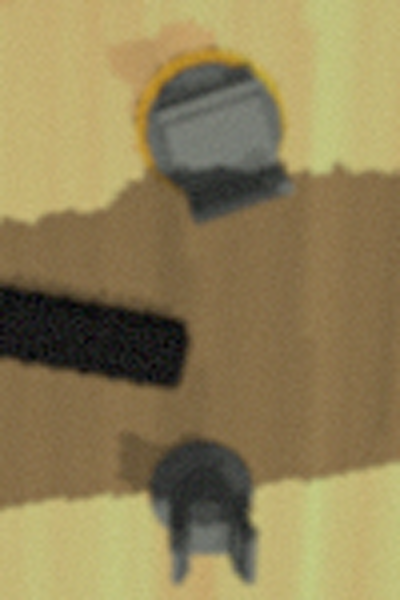

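The crop shows the loose cradle's foot on a yellow ring centred at (211,125). Its wall edges run (160,118)-(255,84) and (195,215)-(290,185). The narrow cradle has its foot at (202,492) and prong tips at (180,572) and (245,575). This is the right pair.

Run:
```python
from h import *
c=np.load('w1.npy',allow_pickle=True).item()
f=lambda u,v:(235+u/4-.4,105+v/4-.4)
def L(n,a,b,z):
    A=ray(c,a,z);B=ray(c,b,z);d=B-A;print(n,np.round(A[:2],1),np.round(B[:2],1),"ang",round(np.degrees(np.arctan2(d[1],d[0])),1),"len",round(np.hypot(*d[:2]),1));return A,B
for z in(10,16):print("foot",z,np.round(ray(c,f(211,125),z),1),np.round(ray(c,f(202,492),z),1))
for z in(52,55):
    L("up",f(160,116),f(255,82),z);L("low",f(195,218),f(290,187),z);print("mid of walls",np.round(ray(c,f(225,151),z),1))
L("narrow prongs",f(180,575),f(245,578),55)
g=lambda u,v:(u*.64-.18,v*.64-.18)
L("probe",g(182,252),g(438,300),18)
L("hinge",g(166,10),g(207,400),9)
t=ctrl.calibration("top")
for n,a,b in[("back",(327,158),(532,206)),("right",(532,206),(497,362)),("left",(327,158),(290,314))]:
    A=ray(t,g(*a),60);B=ray(t,g(*b),60);d=B-A;print(n,np.degrees(np.arctan2(d[1],d[0])),np.hypot(*d[:2]))
```

```text
foot 10 [626.7  87.2  10. ] [602.3 -21.1  10. ]
foot 16 [626.4  88.2  16. ] [602.3 -18.4  16. ]
up [612.6  99.6] [637.1 102.6] ang 7.0 len 24.7
low [615.8  72.4] [640.7  74.9] ang 5.7 len 25.0
mid of walls [626.5  87.5  52. ]
up [612.5 100.1] [636.8 103.1] ang 7.0 len 24.4
low [615.7  73.1] [640.4  75.6] ang 5.7 len 24.8
mid of walls [626.3  88.   55. ]
narrow prongs [592.  -23.4] [609.1 -28.3] ang -16.1 len 17.8
probe [433.3 104.7] [605.6  27.6] ang -24.1 len 188.8
hinge [471.6 264.1] [406.2 -17.3] ang -103.1 len 288.9
back -103.3478261251836 411.7606874147964
right 167.0416992692638 310.43902344270293
left 167.46203466134338 314.32243098481695
```

```bash
python3 -c "
from h import *
go([626.4,87.8,30],np.radians(186.5))"
```

```text
rot deg(tool) [-6.0000e-02 -2.0000e-02 -1.0941e+02] shift tool mm [ 20.9  35.1 219.5] shift after turn [-39.9   8.  219.6]
```

Emit:
carry_out(deltas=[0,0,-9.95,0,0,0.012,-1,0,0,-9.95,0,0,0.012,-1,0,0,-9.95,0,0,0.012,-1,0,0,-9.95,0,0,0.012,-1,0,0,-9.95,0,0,0.012,-1,0,0,-9.95,0,0,0.012,-1,0,0,-9.95,0,0,0.012,-1,0,0,-9.95,0,0,0.012,-1,0,0,-9.95,0,0,0.012,-1,0,0,-9.95,0,0,0.012,-1,0,0,-9.95,0,0,0.012,-1,0,0,0,-0.04,0.008,0.01,-1])

```text
clock: 4.15
eef_pos: [624.6, 85.9, 107.4]
tool_rot: [-3.141, -0.004, -3.028]
force: [1.2, 0.7, 0.0]
width: 85.3
gripper_force: 0.0
```

Emit:
carry_out(deltas=[0,0,0,0,0,0,-1,0,0,0,0,0,0,-1])

```text
clock: 4.4
eef_pos: [626.3, 87.2, 107.8]
tool_rot: [-3.142, -0.001, -3.03]
force: [0.9, 0.2, -0.0]
width: 85.5
gripper_force: 0.0
```

```bash
python3 -c "
from h import *
st(); c=ctrl.calibration('wrist'); im=ctrl.get_image('wrist')[:,:,::-1]; go([626.4,87.8,30],np.radians(186.5))
cv2.imwrite('pics/w2.png',im); np.save('w2.npy',c,allow_pickle=True)
print(proj(c,[[626.4,87.8,17],[626.4,87.8,54]]))
cv2.imwrite('pics/w2b.png',cv2.resize(im,(800,600),interpolation=cv2.INTER_CUBIC))"
```

```text
{'clock': 4.4, 'qpos': [-0.132, 0.75, -0.083, 1.673, 0.086, 0.723, 1.425], 'eef_pos': [626.269, 87.191, 107.769], 'tool_rot': [-3.142, -0.001, -3.03], 'force': [0.85, 0.195, -0.046], 'torque': [-0.016, 0.046, -0.017], 'width': 85.463, 'gripper_force': 0.0}
rot deg(tool) [-0.01 -0.06 -0.12] shift tool mm [-0.4  0.7 78. ] shift after turn [-0.4  0.7 78. ]
[[253.50183715 196.37674655]
 [253.38292246 215.94045566]]
```

View pics/w2b.png

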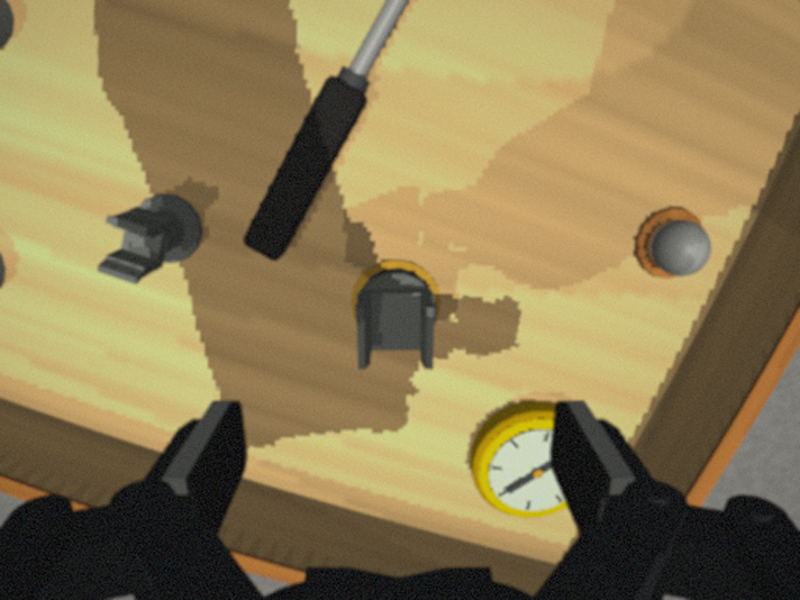

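The view has the cradle centred between the fingers at (396,330), its channel pointing along the image's vertical. Nothing lies under the fingers. Descend and grip.

Emit:
carry_out(deltas=[0,0,0,0,0.0007,0.02,-1,0,0,0,0,0,0.02,-1,0,0,0,0,0,0.02,-1,0,0,0,0,0,0.018,-1,0,0,0,0,0,0,-0.5,0,0,0,0,0,0,0,0,0,0,0,0,0,1,0,0,0,0,0,0,1,0,0,0,0,0,0,1,0,0,0,0,0,0,1])

```text
clock: 5.7
eef_pos: [627.7, 86.5, 31.3]
tool_rot: [-3.14, 0.002, -3.032]
force: [-0.6, -4.3, 7.0]
width: 28.9
gripper_force: 63.3
```

```bash
python3 -c "
from h import *
st()"
```

```text
{'clock': 5.7, 'qpos': [-0.141, 0.86, -0.07, 1.702, 0.1, 0.582, 1.411], 'eef_pos': [627.707, 86.507, 31.312], 'tool_rot': [-3.14, 0.002, -3.032], 'force': [-0.582, -4.293, 6.952], 'torque': [-0.77, 0.147, 0.006], 'width': 28.872, 'gripper_force': 63.265}
```

Emit:
carry_out(deltas=[0,0,5,0,0,4e-05,1,0,0,8,0,0,7e-05,1,0,0,8,0,0,7e-05,1,0,0,8,0,0,7e-05,1,0,0,8,0,0,7e-05,1,0,0,8,0,0,7e-05,1,0,0,5,0,0,4e-05,1,0,0,0.57,0,0,0,1,0,0,0.57,0,0,0,1,0,0,0.57,0,0,0,1])

```text
clock: 6.95
eef_pos: [627.7, 85.9, 30.9]
tool_rot: [-3.141, 0.003, 2.348]
force: [-1.2, -5.3, 5.6]
width: 29.0
gripper_force: 63.4
```

```bash
python3 -c "
from h import *
st()"
```

```text
{'clock': 6.95, 'qpos': [-0.278, 0.868, 0.161, 1.707, -0.22, 0.582, 0.788], 'eef_pos': [627.676, 85.918, 30.903], 'tool_rot': [-3.141, 0.003, 2.348], 'force': [-1.226, -5.261, 5.555], 'torque': [-1.033, 0.251, 0.037], 'width': 28.98, 'gripper_force': 63.389}
```

Emit:
carry_out(deltas=[0,0,5,0,0,4e-05,1,0,0,8,0,0,7e-05,1,0,0,8,0,0,7e-05,1,0,0,8,0,0,7e-05,1,0,0,8,0,0,7e-05,1,0,0,8,0,0,7e-05,1,0,0,4,0,0,4e-05,1,0,0,0.57,0,0,0,1,0,0,0.57,0,0,0,1,0,0,0.57,0,0,0,1])

```text
clock: 8.2
eef_pos: [627.2, 85.5, 30.4]
tool_rot: [3.14, 0.003, 1.463]
force: [-3.4, -5.2, 7.5]
width: 29.0
gripper_force: 63.5
```

```bash
python3 -c "
from h import *
st()"
```

```text
{'clock': 8.2, 'qpos': [-0.409, 0.901, 0.388, 1.712, -0.521, 0.632, 0.165], 'eef_pos': [627.164, 85.503, 30.426], 'tool_rot': [3.14, 0.003, 1.463], 'force': [-3.426, -5.19, 7.458], 'torque': [-1.201, 0.465, 0.066], 'width': 28.993, 'gripper_force': 63.509}
```

Emit:
carry_out(deltas=[0,0,0.57,0,0,0,1,0,0,0.57,0,0,0,1,0,0,0.57,0,0,0,1])

```text
clock: 8.57
eef_pos: [627.1, 85.5, 30.4]
tool_rot: [3.14, 0.002, 1.433]
force: [-2.2, -5.8, 6.8]
width: 29.0
gripper_force: 63.5
```

```bash
python3 -c "
from h import *
st()"
```

```text
{'clock': 8.575, 'qpos': [-0.413, 0.902, 0.396, 1.713, -0.531, 0.634, 0.144], 'eef_pos': [627.13, 85.545, 30.424], 'tool_rot': [3.14, 0.002, 1.433], 'force': [-2.18, -5.753, 6.771], 'torque': [-1.181, 0.481, 0.047], 'width': 29.013, 'gripper_force': 63.502}
```

Emit:
carry_out(deltas=[0,0,0.57,0,0,0,1,0,0,0.57,0,0,0,1])

```text
clock: 8.82
eef_pos: [627.1, 85.6, 30.4]
tool_rot: [3.14, 0.002, 1.413]
force: [-2.7, -4.4, 7.0]
width: 29.0
gripper_force: 63.5
```

```bash
python3 -c "
from h import *
st()"
```

```text
{'clock': 8.825, 'qpos': [-0.416, 0.903, 0.401, 1.713, -0.537, 0.636, 0.129], 'eef_pos': [627.133, 85.553, 30.4], 'tool_rot': [3.14, 0.002, 1.413], 'force': [-2.695, -4.384, 6.971], 'torque': [-1.246, 0.449, 0.035], 'width': 29.028, 'gripper_force': 63.5}
```

Emit:
carry_out(deltas=[0,0,0.57,0,0,0,1])

```text
clock: 8.95
eef_pos: [627.1, 85.5, 30.4]
tool_rot: [3.14, 0.002, 1.403]
force: [-2.2, -5.9, 7.5]
width: 28.7
gripper_force: 63.5
```

```bash
python3 -c "
from h import *
st()"
```

```text
{'clock': 8.95, 'qpos': [-0.418, 0.904, 0.404, 1.713, -0.54, 0.637, 0.122], 'eef_pos': [627.111, 85.521, 30.416], 'tool_rot': [3.14, 0.002, 1.403], 'force': [-2.15, -5.903, 7.5], 'torque': [-1.181, 0.484, 0.087], 'width': 28.749, 'gripper_force': 63.498}
```

Emit:
carry_out(deltas=[0,0,0.57,0,0,0,1])

```text
clock: 9.07
eef_pos: [627.1, 85.6, 30.4]
tool_rot: [3.14, 0.002, 1.393]
force: [-2.6, -5.4, 7.5]
width: 28.8
gripper_force: 63.5
```

```bash
python3 -c "
from h import *
st()"
```

```text
{'clock': 9.075, 'qpos': [-0.419, 0.904, 0.406, 1.713, -0.543, 0.638, 0.115], 'eef_pos': [627.129, 85.553, 30.432], 'tool_rot': [3.14, 0.002, 1.393], 'force': [-2.647, -5.431, 7.484], 'torque': [-1.232, 0.462, 0.054], 'width': 28.752, 'gripper_force': 63.496}
```

Emit:
carry_out(deltas=[0,0,0.57,0,0,0,1])

```text
clock: 9.2
eef_pos: [627.1, 85.5, 30.4]
tool_rot: [3.14, 0.002, 1.383]
force: [-2.7, -5.6, 7.3]
width: 28.5
gripper_force: 63.5
```

```bash
python3 -c "
from h import *
st()"
```

```text
{'clock': 9.2, 'qpos': [-0.421, 0.905, 0.409, 1.713, -0.547, 0.639, 0.108], 'eef_pos': [627.117, 85.527, 30.393], 'tool_rot': [3.14, 0.002, 1.383], 'force': [-2.704, -5.635, 7.285], 'torque': [-1.197, 0.451, 0.028], 'width': 28.527, 'gripper_force': 63.495}
```

Emit:
carry_out(deltas=[0,0,0.57,0,0,0,1,0,0,0.57,0,0,0,1])

```text
clock: 9.45
eef_pos: [627.1, 85.5, 30.4]
tool_rot: [3.14, 0.002, 1.363]
force: [-2.1, -5.9, 7.3]
width: 28.8
gripper_force: 63.5
```

```bash
python3 -c "
from h import *
st()"
```

```text
{'clock': 9.45, 'qpos': [-0.423, 0.906, 0.414, 1.713, -0.553, 0.641, 0.093], 'eef_pos': [627.078, 85.497, 30.388], 'tool_rot': [3.14, 0.002, 1.363], 'force': [-2.127, -5.88, 7.251], 'torque': [-1.225, 0.511, 0.127], 'width': 28.783, 'gripper_force': 63.492}
```

```bash
cat >> h.py <<'E'
def avg(n=6):
    T=[]
    for i in range(n):
        T.append(ctrl.read_state()["torque"][2]); 
        if i<n-1: ctrl.get_image("top")
    s=ctrl.read_state();print(round(s["clock"],2),"yaw",round(np.degrees(s["tool_rot"][2]),2),"Mz",np.round(T,3),"mean",round(np.mean(T),4))
E
python3 -c "
from h import *
avg()"
```

```text
9.7 yaw 78.13 Mz [ 0.127  0.006  0.017  0.061 -0.016 -0.027] mean 0.0281
```

Emit:
carry_out(deltas=[0,0,0.57,0,0,0,1])

```text
clock: 9.82
eef_pos: [627.1, 85.5, 30.4]
tool_rot: [3.14, 0.002, 1.354]
force: [-2.7, -5.4, 7.5]
width: 29.0
gripper_force: 63.5
```

```bash
python3 -c "
from h import *
avg(5)"
```

```text
10.03 yaw 77.56 Mz [ 0.05   0.04  -0.01   0.022  0.098] mean 0.0401
```

Emit:
carry_out(deltas=[0,0,0.57,0,0,0,1])

```text
clock: 10.15
eef_pos: [627.1, 85.5, 30.4]
tool_rot: [3.14, 0.002, 1.344]
force: [-2.8, -5.1, 7.2]
width: 28.9
gripper_force: 63.5
```

```bash
python3 -c "
from h import *
avg(5)"
```

```text
10.35 yaw 76.99 Mz [ 0.041 -0.009 -0.007  0.039  0.024] mean 0.0177
```

Emit:
carry_out(deltas=[0,0,5,0,0,4e-05,1,0,0,8,0,0,7e-05,1,0,0,8,0,0,7e-05,1,0,0,8,0,0,7e-05,1,0,0,8,0,0,7e-05,1,0,0,5,0,0,4e-05,1,0,0,0.57,0,0,0,1,0,0,0.57,0,0,0,1])

```text
clock: 11.35
eef_pos: [626.6, 85.7, 30.0]
tool_rot: [3.139, 0.001, 0.591]
force: [-3.0, -5.6, 8.3]
width: 29.0
gripper_force: 63.7
```

```bash
python3 -c "
from h import *
avg(8);st()"
```

```text
11.7 yaw 33.87 Mz [ 0.029  0.018  0.001  0.029 -0.017  0.007  0.039  0.004] mean 0.0137
{'clock': 11.7, 'qpos': [-0.529, 0.958, 0.61, 1.717, -0.779, 0.726, -0.491], 'eef_pos': [626.613, 85.678, 30.01], 'tool_rot': [3.139, 0.001, 0.591], 'force': [-3.151, -4.662, 8.889], 'torque': [-1.199, 0.733, 0.004], 'width': 29.087, 'gripper_force': 63.678}
```

Emit:
carry_out(deltas=[0,0,0,0,0,0,-0.5,0,0,0,0,0,0,-0.5,0,0,0,0,0,0,-0.5,0,0,0,0,0,0,-0.5,0,0,-10,0,0,0,-0.5,0,0,-10,0,0,0,-0.5,0,0,-10,0,0,0,-0.5,0,0,-10,0,0,0,-0.5,0,0,-10,0,0,0,-0.5,0,0,-10,0,0,0,-0.5,0,0,-10,0,0,0,-0.5,0,0,-10,0,0,0,-0.5])

```text
clock: 13.2
eef_pos: [626.8, 88.2, 28.7]
tool_rot: [-3.142, 0.0, 1.994]
force: [-0.3, -0.2, -0.8]
width: 64.1
gripper_force: 0.0
```

Emit:
carry_out(deltas=[0,0,-10,0,0,0,-0.5,0,0,-10,0,0,0,-0.5,0,0,-10,0,0,0,-0.5,0,0,-10,0,0,0,-0.5,0,0,-10,0,0,0,-0.5,0,0,-10,0,0,0,-0.5,0,0,-10,0,0,0,-0.5,0,0,-10,0,0,0,-0.5,0,0,-10,0,0,0,-0.5,0,0,-10,0,0,0,-0.5,0,0,0,0,0,0,-0.5,0,0,0,0,0,0,-0.5])

```text
clock: 14.7
eef_pos: [626.8, 88.0, 28.7]
tool_rot: [-3.142, -0.0, -2.553]
force: [-0.4, 0.0, -1.1]
width: 64.4
gripper_force: 0.0
```

```bash
python3 -c "
from h import *
avg(4);st();go([627.0,86.6,30.0],np.radians(180+33.9))"
```

```text
14.85 yaw -146.14 Mz [-0.054 -0.012  0.008  0.004] mean -0.0136
{'clock': 14.85, 'qpos': [-0.072, 0.869, -0.187, 1.701, 0.257, 0.596, 1.754], 'eef_pos': [626.791, 88.286, 28.765], 'tool_rot': [-3.141, -0.0, -2.551], 'force': [-0.392, -0.146, 0.198], 'torque': [-0.006, -0.013, 0.004], 'width': 63.88, 'gripper_force': 0.0}
rot deg(tool) [-0.01 -0.01 -0.04] shift tool mm [ 0.8 -1.5 -1.2] shift after turn [ 0.8 -1.5 -1.2]
```

Emit:
carry_out(deltas=[0,0,0,0.001,-0.0023,-0.0012,-0.5,0,0,0,0,0,0,0,0,0,0,0,0,0,1,0,0,0,0,0,0,1,0,0,0,0,0,0,1])

```text
clock: 15.48
eef_pos: [627.1, 86.0, 30.3]
tool_rot: [3.141, -0.0, -2.549]
force: [-1.3, 0.3, 4.3]
width: 28.9
gripper_force: 59.8
```

```bash
python3 -c "
from h import *
avg(8);st()"
```

```text
15.82 yaw -146.07 Mz [0.068 0.022 0.033 0.002 0.003 0.092 0.008 0.062] mean 0.0363
{'clock': 15.825, 'qpos': [-0.067, 0.867, -0.19, 1.7, 0.257, 0.599, 1.758], 'eef_pos': [627.121, 85.959, 30.262], 'tool_rot': [3.141, -0.0, -2.549], 'force': [-1.318, 1.108, 5.465], 'torque': [0.054, 0.471, 0.062], 'width': 28.581, 'gripper_force': 59.893}
```

Emit:
carry_out(deltas=[0,0,5,0,0,4e-05,1,0,0,8,0,0,7e-05,1,0,0,8,0,0,7e-05,1,0,0,8,0,0,7e-05,1,0,0,8,0,0,7e-05,1,0,0,8,0,0,7e-05,1,0,0,5,0,0,4e-05,1,0,0,0.57,0,0,0,1,0,0,0.57,0,0,0,1])

```text
clock: 16.95
eef_pos: [627.0, 86.0, 30.0]
tool_rot: [-3.141, -0.0, 2.842]
force: [-2.9, -0.1, 6.4]
width: 29.1
gripper_force: 60.2
```

```bash
python3 -c "
from h import *
avg(5)"
```

```text
17.15 yaw 162.82 Mz [0.098 0.106 0.106 0.108 0.131] mean 0.1099
```

Emit:
carry_out(deltas=[0,0,5,0,0,4e-05,1,0,0,7,0,0,7e-05,1,0,0,7,0,0,7e-05,1,0,0,7,0,0,7e-05,1,0,0,5,0,0,4e-05,1,0,0,0.57,0,0,0,1,0,0,0.57,0,0,0,1])

```text
clock: 18.02
eef_pos: [627.0, 86.0, 29.9]
tool_rot: [-3.141, -0.0, 2.281]
force: [-2.8, 0.4, 8.6]
width: 28.6
gripper_force: 60.3
```

```bash
python3 -c "
from h import *
avg(6);st()"
```

```text
18.27 yaw 130.7 Mz [0.173 0.194 0.146 0.146 0.164 0.141] mean 0.1605
{'clock': 18.275, 'qpos': [-0.288, 0.872, 0.181, 1.708, -0.252, 0.586, 0.751], 'eef_pos': [626.955, 86.024, 29.851], 'tool_rot': [-3.141, -0.001, 2.281], 'force': [-2.303, -1.088, 9.394], 'torque': [0.063, 0.739, 0.141], 'width': 28.818, 'gripper_force': 60.318}
```

Emit:
carry_out(deltas=[0,0,5,0,0,4e-05,1,0,0,5,0,0,4e-05,1,0,0,5,0,0,4e-05,1,0,0,5,0,0,4e-05,1,0,0,5,0,0,4e-05,1,0,0,5,0,0,4e-05,1,0,0,5,0,0,4e-05,1,0,0,5,0,0,4e-05,1,0,0,3,0,0,0,1,0,0,0.57,0,0,0,1,0,0,0.57,0,0,0,1])

```text
clock: 19.65
eef_pos: [627.0, 86.1, 29.7]
tool_rot: [-3.141, -0.001, 1.511]
force: [-3.2, 1.4, 10.2]
width: 28.9
gripper_force: 60.5
```

```bash
python3 -c "
from h import *
avg(5)"
```

```text
19.85 yaw 86.52 Mz [ 0.031 -0.083 -0.023 -0.065 -0.066] mean -0.0411
```

Emit:
carry_out(deltas=[0,0,0.9,0,0,0,1,0,0,0.9,0,0,0,1,0,0,0.9,0,0,0,1,0,0,0.9,0,0,0,1,0,0,0.9,0,0,0,1,0,0,0.9,0,0,0,1,0,0,0.9,0,0,0,1,0,0,0.57,0,0,0,1,0,0,0.57,0,0,0,1,0,0,0.57,0,0,0,1,0,0,0.57,0,0,0,1])

```text
clock: 21.22
eef_pos: [627.0, 86.1, 29.7]
tool_rot: [-3.141, -0.001, 1.361]
force: [-2.9, 0.4, 9.4]
width: 28.9
gripper_force: 60.5
```

```bash
python3 -c "
from h import *
avg(6);st()"
```

```text
21.48 yaw 77.98 Mz [0.256 0.147 0.162 0.124 0.147 0.149] mean 0.1641
{'clock': 21.475, 'qpos': [-0.424, 0.908, 0.417, 1.712, -0.562, 0.644, 0.099], 'eef_pos': [626.956, 86.036, 29.745], 'tool_rot': [-3.141, -0.001, 1.361], 'force': [-2.043, 1.417, 9.525], 'torque': [0.167, 0.859, 0.149], 'width': 28.547, 'gripper_force': 60.473}
```

Emit:
carry_out(deltas=[0,0,0.57,0,0,0,1,0,0,0.4,0,0,0,1])

```text
clock: 21.72
eef_pos: [626.9, 86.1, 29.7]
tool_rot: [-3.141, -0.0, 1.344]
force: [-3.1, 0.6, 10.3]
width: 29.0
gripper_force: 60.5
```

```bash
python3 -c "
from h import *
avg(6);st()"
```

```text
21.98 yaw 77.04 Mz [0.336 0.267 0.292 0.234 0.307 0.223] mean 0.2763
{'clock': 21.975, 'qpos': [-0.426, 0.909, 0.421, 1.712, -0.567, 0.646, 0.087], 'eef_pos': [626.952, 86.117, 29.746], 'tool_rot': [-3.141, -0.0, 1.345], 'force': [-2.512, -0.328, 9.202], 'torque': [0.18, 0.874, 0.223], 'width': 29.175, 'gripper_force': 60.505}
```

Emit:
carry_out(deltas=[0,0,0,0,0,0,-0.5,0,0,0,0,0,0,-0.5,0,0,0,0,0,0,-0.5,0,0,0,0,0,-0.02,-0.5,0,0,0,0,0,-0.035,-0.5,0,0,0,0,0,-0.035,-0.5,0,0,0,0,0,-0.03,-0.5,0,0,10.1,0,0,0,-0.5,0,0,10.1,0,0,0,-0.5,0,0,10.1,0,0,0,-0.5,0,0,10.1,0,0,0,-0.5,0,0,10.1,0,0,0,-0.5])

```text
clock: 23.48
eef_pos: [627.6, 85.9, 150.5]
tool_rot: [3.142, -0.002, 0.456]
force: [-0.3, -0.2, 0.0]
width: 64.1
gripper_force: 0.0
```

```bash
python3 -c "
from h import *
go([509,69.5,150],np.radians(-24.1))"
```

```text
rot deg(tool) [-4.000e-02 -9.000e-02  5.022e+01] shift tool mm [-113.7  -37.5    0.3] shift after turn [-101.6   63.4    0.5]
```

Emit:
carry_out(deltas=[0,0,10.1,0,0,0,-0.5,0,0,10.1,0,0,0,-0.5,0,0,10.1,0,0,0,-0.5,0,0,10.1,0,0,0,-0.5,0,0,10.1,0,0,0,-0.5,0,0,0,-0.0508,0.0317,0,-0.5,0,0,0,-0.0508,0.0317,0,-0.5,0,0,0,0,0,0,-0.5,0,0,0,0,0,0,-0.5])

```text
clock: 24.6
eef_pos: [509.9, 69.9, 150.2]
tool_rot: [-3.139, -0.002, -0.419]
force: [1.0, 0.2, 0.0]
width: 64.5
gripper_force: 0.0
```

```bash
python3 -c "
from h import *
st(); c=ctrl.calibration('wrist'); im=ctrl.get_image('wrist')[:,:,::-1]
cv2.imwrite('pics/w3.png',im); np.save('w3.npy',c,allow_pickle=True)
print(proj(c,[[509,69.5,18],[627,86.1,34],[602.5,-20.5,38]])*1.5625)
cv2.imwrite('pics/w3b.png',cv2.resize(im,(800,600),interpolation=cv2.INTER_CUBIC))"
```

```text
{'clock': 24.6, 'qpos': [-0.796, 0.783, 1.008, 1.993, -0.884, 0.884, -1.285], 'eef_pos': [509.95, 69.85, 150.192], 'tool_rot': [-3.139, -0.002, -0.419], 'force': [1.021, 0.185, 0.044], 'torque': [0.005, -0.045, -0.028], 'width': 64.456, 'gripper_force': 0.0}
[[401.75970952 280.41050515]
 [263.78746045  77.60736398]
 [503.14458954  26.7134144 ]]
```

View pics/w3b.png

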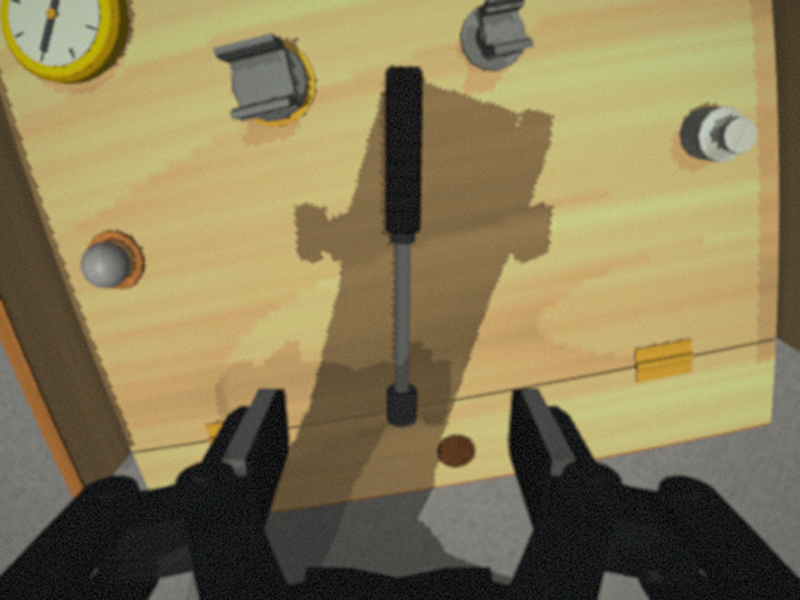

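The view shows the probe running vertically at column 402, with the handle from row 67 to 235 and the head from 385 to 425. The loose cradle at (265,78) lines up with the narrow one at (497,30).

Run:
```python
from h import *
c=np.load('w3.npy',allow_pickle=True).item()
g=lambda u,v:(u*.64-.18,v*.64-.18)
A=ray(c,g(404,68),22);B=ray(c,g(402,424),18);H=ray(c,g(403,236),20)
d=(B-A)[:2];L=np.hypot(*d);d/=L
print(A,B,L,"ang",np.degrees(np.arctan2(d[1],d[0])),"handle inner",H, "grasp from inner",H[:2]+27*d,"from mid",(A+B)[:2]/2+12*d)
S1=ray(c,g(404,250),18);S2=ray(c,g(402,370),18);e=(S2-S1)[:2];print("shaft ang",np.degrees(np.arctan2(e[1],e[0])))
go([509,69.8,11],np.radians(-24.0))
```

```text
[605.37627057  25.82786198  22.        ] [429.33593833 104.75827859  18.        ] 192.92539812502287 ang 155.85018031484208 handle inner [531.21132548  59.13976177  20.        ] grasp from inner [506.57439838  70.18611061] from mid [506.40635907  70.20255866]
shaft ang 155.2668608403779
rot deg(tool) [-0.11 -0.14  0.03] shift tool mm [ -1.8   0.9 139. ] shift after turn [ -1.4   0.6 139. ]
```

Emit:
carry_out(deltas=[0,0,0,-0.0023,0.0009,0.04,-0.5,0,0,0,0,0,0.04,-0.5,0,0,0,0,0,0.03,-0.5,0,0,0,0,0,0.02,-0.3,0,0,0,0,0,0.007,0,0,0,0,0,0,0,0])

```text
clock: 25.4
eef_pos: [507.2, 69.2, 12.0]
tool_rot: [-3.141, -0.001, -0.42]
force: [-0.8, -0.7, 0.3]
width: 42.9
gripper_force: 0.0
```

```bash
python3 -c "
from h import *
st();go([507.5,70,12],np.radians(-24.0))"
```

```text
{'clock': 25.4, 'qpos': [-0.581, 0.905, 0.62, 2.061, -1.083, 0.544, -1.141], 'eef_pos': [507.237, 69.166, 12.043], 'tool_rot': [-3.141, -0.001, -0.42], 'force': [-0.787, -0.721, 0.28], 'torque': [-0.003, 0.015, -0.017], 'width': 42.924, 'gripper_force': 0.0}
rot deg(tool) [-0.04 -0.04 -0.06] shift tool mm [-0.1 -0.9  0. ] shift after turn [-0.1 -0.9  0. ]
```

Emit:
carry_out(deltas=[0,0,0,0,-0.0008,0,0.4,0,0,0,0,0,0,1,0,0,0,0,0,0,1,0,0,0,0,0,0,1,0,0,0,0,0,-0.005,1,0,0,0,0,0,-0.01,1,0,0,0,0,0,-0.015,1,0,0,0,0,0,-0.02,1,0,0,0,0,0,-0.025,1,0,0,0,0,0,-0.015,1])

```text
clock: 26.65
eef_pos: [506.9, 70.0, 103.7]
tool_rot: [-3.141, -0.001, -0.42]
force: [0.4, 0.3, -1.0]
width: 4.7
gripper_force: 58.7
```

```bash
python3 -c "
from h import *
st();go([610.8,15.9,100],np.radians(77.0))"
```

```text
{'clock': 26.65, 'qpos': [-0.693, 0.782, 0.805, 2.031, -0.882, 0.718, -1.307], 'eef_pos': [506.916, 70.016, 103.681], 'tool_rot': [-3.141, -0.001, -0.42], 'force': [0.356, 0.263, -1.015], 'torque': [-0.004, -0.033, -0.02], 'width': 4.719, 'gripper_force': 58.665}
rot deg(tool) [ 4.0000e-02 -1.0000e-01 -1.0105e+02] shift tool mm [116.9   7.1   3.8] shift after turn [-29.4 113.4   3.7]
```

```bash
python3 -c "
from h import *
c=ctrl.calibration('wrist'); im=ctrl.get_image('wrist')[:,:,::-1]
cv2.imwrite('pics/w4.png',im); np.save('w4.npy',c,allow_pickle=True)
cv2.imwrite('pics/w4b.png',cv2.resize(im,(800,600),interpolation=cv2.INTER_CUBIC))"
```

```text
(no output)
```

View pics/w4b.png

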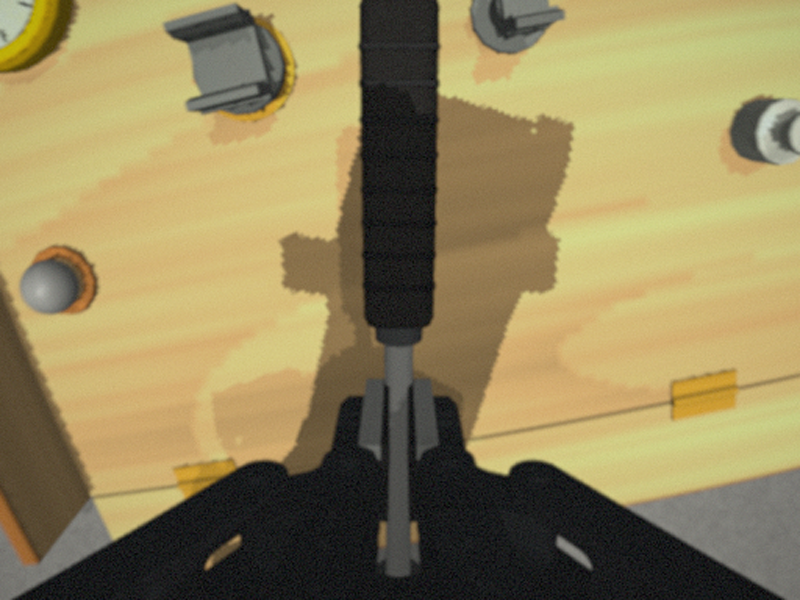

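The probe is held straight along column 398, with the handle spanning rows 0-325. I'll check whether it is level by measuring the handle's width.

Run:
```python
from h import *
im=cv2.imread('pics/w4.png');g=im.max(2)
c=np.load('w4.npy',allow_pickle=True).item()
p,R,s=pose();o=-np.array(c["R"]).T@c["t"]
for v in range(8,205,14):
    r=g[v-2:v+3].mean(0);m=np.where(r<60)[0];m=m[(m>215)&(m<295)]
    # subpixel-ish width: darkness integral
    bg=np.r_[r[215:225],r[288:296]].mean();
    w=m.max()-m.min()+1;y=(v-191.5)/346.1;Z=346.1*18/w
    print(v,m.min(),m.max(),w,"tool x %.0f vertical below cam %.1f"%(81-.95*y*Z-.312*Z,(.95-.312*y)*Z))
print("TCP below cam 143.6")
```

```text
8 231 279 49 tool x 105 vertical below cam 141.8
22 231 279 49 tool x 100 vertical below cam 140.2
36 232 278 47 tool x 96 vertical below cam 144.5
50 232 278 47 tool x 91 vertical below cam 142.8
64 232 278 47 tool x 86 vertical below cam 141.2
78 232 279 48 tool x 81 vertical below cam 136.6
92 232 278 47 tool x 76 vertical below cam 137.8
106 232 278 47 tool x 71 vertical below cam 136.1
120 232 278 47 tool x 66 vertical below cam 134.5
134 232 277 46 tool x 60 vertical below cam 135.7
148 232 277 46 tool x 55 vertical below cam 134.0
162 232 277 46 tool x 50 vertical below cam 132.3
176 233 276 44 tool x 43 vertical below cam 136.5
190 233 276 44 tool x 37 vertical below cam 134.7
204 234 275 42 tool x 30 vertical below cam 139.2
TCP below cam 143.6
```

Emit:
carry_out(deltas=[0,0,-10.1,0,0,0,1,0,0,-10.1,0,0,0,1,0,0,-10.1,0,0,0,1,0,0,-10.1,0,0,0,1,0,0,-10.1,0,0,0,1,0,0,-10.1,0,0,0,1,0,0,-10.1,0,0,0,1,0,0,-10.1,0,0,0,1,0,0,-10.1,0,0,0,1,0,0,-10.1,0,0,0,1])

```text
clock: 27.95
eef_pos: [506.2, 70.0, 101.8]
tool_rot: [-3.141, 0.0, 1.349]
force: [-0.6, -0.0, -1.1]
width: 5.0
gripper_force: 58.6
```

Emit:
carry_out(deltas=[0,0,0,-0.007,0.029,0,1,0,0,0,-0.007,0.029,0,1,0,0,0,-0.007,0.029,0,1,0,0,0,-0.008,0.026,0,1,0,0,0,0,0,0,1,0,0,0,0,0,0,1])

```text
clock: 28.7
eef_pos: [608.8, 16.8, 101.4]
tool_rot: [-3.139, 0.0, 1.343]
force: [-0.2, 0.7, -1.4]
width: 4.9
gripper_force: 58.8
```

Run:
```python
from h import *
st();go([610.8,15.9,100],np.radians(77.0))
out=[]
for n in("wrist","side","top"):
    c=ctrl.calibration(n);im=ctrl.get_image(n)[:,:,::-1];cv2.imwrite(f'pics/{n}5.png',im);np.save(n+'5.npy',c,allow_pickle=True)
    if n!="wrist":
        u,v=proj(c,[610.8,15.9,107])[0].astype(int);print(n,u,v)
        out.append(cv2.resize(im[v-37:v+38,u-50:u+50],(800,600),interpolation=cv2.INTER_CUBIC))
    else: out.append(cv2.resize(im,(800,600)))
o=np.vstack([np.hstack([out[0],out[1]]),np.hstack([out[2],out[2]*0])])
cv2.imwrite('pics/m5.png',cv2.resize(o,(800,600)))
```

```text
{'clock': 28.7, 'qpos': [-0.278, 0.759, 0.338, 1.752, -0.365, 0.695, 0.029], 'eef_pos': [608.824, 16.763, 101.381], 'tool_rot': [-3.139, 0.0, 1.343], 'force': [-0.194, 0.687, -1.446], 'torque': [0.043, 0.036, -0.022], 'width': 4.947, 'gripper_force': 58.799}
rot deg(tool) [-0.13  0.   -0.04] shift tool mm [-0.4  2.1  1.4] shift after turn [-0.4  2.1  1.4]
side 293 181
top 270 153
```

View pics/m5.png

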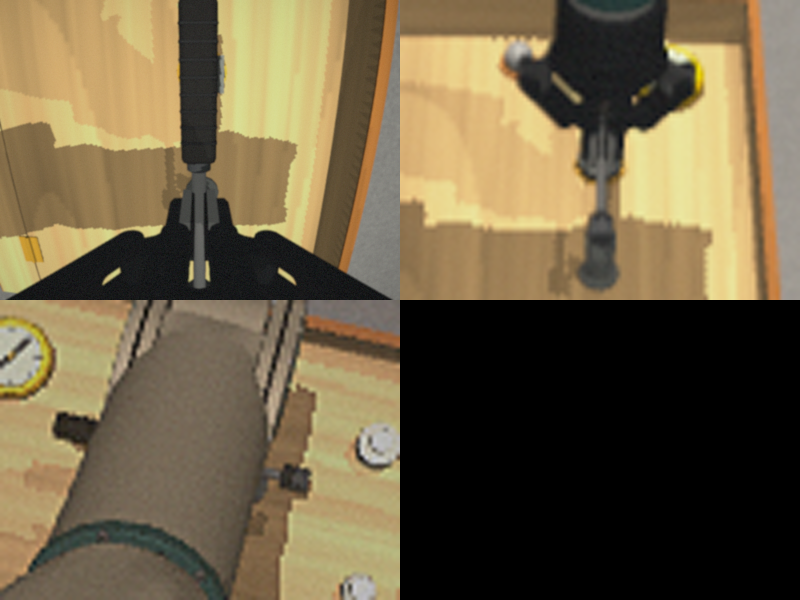

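The picture shows the probe held over the row, lined up with the cradles. The head is at (600,218) in the side panel and (295,480) in the top panel. I'll triangulate the head height.

Run:
```python
from h import *
cs=np.load('side5.npy',allow_pickle=True).item();ct=np.load('top5.npy',allow_pickle=True).item()
S=(293-50+200/4-.4,181-37+218/4-.4);T=(220+295/4-.4,116+180/4-.4)
def rr(c,uv):
    a=ray(c,uv,0);b=ray(c,uv,200);d=(b-a)/np.linalg.norm(b-a);return a,d
a,d=rr(cs,S);b,e=rr(ct,T)
s=np.linalg.lstsq(np.c_[d,-e],b-a,rcond=None)[0];P=a+d*s[0];Q=b+e*s[1];print(P,Q)
u=np.array([-.225,-.974]);tcp=np.array([608.8,16.8])
for n,x in(("head",72),):
  for z in(98,108,118):
    X=[*(tcp+u*x),z];print(z,"side",proj(cs,X)[0]-S,"top",proj(ct,X)[0]-T)
h=(220+57/4,116+128/4)
for z in(90,98,107):X=[*(tcp-u*106),z];print("hend",z,proj(ct,X)[0]-h)
# cradle felt/vis offset in side: narrow rest predicted
im=cv2.imread('pics/wrist5.png');g=im.max(2)
for v in range(8,205,14):
    r=g[v-2:v+3].mean(0);m=np.where(r<62)[0];m=m[(m>218)&(m<290)]
    w=m.max()-m.min()+1;y=(v-191.5)/346.1;Z=346.1*18/w;print(v,w,(m.max()+m.min())/2,round((.95-.312*y)*Z,1))
```

```text
[592.16830581 -51.58393972 116.98388976] [588.92918597 -51.29451191 116.51811049]
98 side [1.44385595e-03 4.57859061e+00] top [ 0.25504978 -0.37820995]
108 side [0.14792107 2.41668114] top [ 0.49363144 -0.84874251]
118 side [0.29631197 0.22714309] top [ 0.73606262 -1.32686359]
hend 90 [ 0.81180058 -0.87944983]
hend 98 [ 0.63033633 -1.33418059]
hend 107 [ 0.42342515 -1.85267752]
8 49 253.0 141.8
22 49 253.0 140.2
36 48 253.5 141.5
50 48 253.5 139.9
64 48 253.5 138.2
78 50 254.5 131.1
92 50 255.5 129.5
106 50 255.5 128.0
120 47 254.0 134.5
134 45 254.0 138.7
148 45 254.0 136.9
162 45 254.0 135.2
176 43 254.0 139.7
190 43 254.0 137.8
204 41 254.0 142.6
```

Emit:
carry_out(deltas=[0,3,0,0,0.0021,0,1,0,3,0,0,0,0,1,0,0,0,0,0,0,1,0,0,0,0,0,0,1])

```text
clock: 29.35
eef_pos: [611.9, 16.6, 102.0]
tool_rot: [-3.141, -0.105, 1.344]
force: [0.2, -0.2, -0.8]
width: 5.3
gripper_force: 58.7
```

Run:
```python
from h import *
st();p,R,s=pose()
print("world target shift in tool:",R.inv().apply(np.array([610.8,15.9,62])-p), "down dir in tool",R.inv().apply([0,0,-1]))
cs=ctrl.calibration("side");im=ctrl.get_image("side")[:,:,::-1];cv2.imwrite('pics/side6.png',im)
cw=ctrl.calibration("wrist");w=ctrl.get_image("wrist")[:,:,::-1];cv2.imwrite('pics/wrist6.png',w);np.save('wrist6.npy',cw,allow_pickle=True)
u,v=293,190
a=cv2.resize(im[v-30:v+30,u-30:u+30],(400,400),interpolation=cv2.INTER_CUBIC)
b=cv2.resize(w[0:240,90:410],(400,300))
cv2.imwrite('pics/m6.png',np.hstack([a,np.vstack([b,np.zeros((100,400,3),np.uint8)])]))
```

```text
{'clock': 29.35, 'qpos': [-0.164, 0.742, 0.242, 1.767, -0.434, 0.671, 0.133], 'eef_pos': [611.915, 16.575, 102.009], 'tool_rot': [-3.141, -0.105, 1.344], 'force': [0.179, -0.221, -0.77], 'torque': [-0.143, 0.05, -0.01], 'width': 5.255, 'gripper_force': 58.724}
world target shift in tool: [-5.07855554 -0.92271335 39.69614966] down dir in tool [-1.04344052e-01  2.84735708e-04  9.94541220e-01]
```

View pics/m6.png

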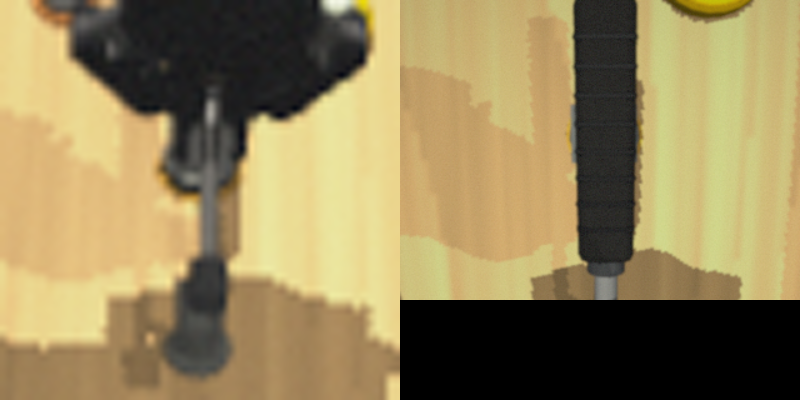

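The head's side-view pixel was rough. I'll measure it from brightness profiles before and after the tilt.

Run:
```python
from h import *
cs=ctrl.calibration("side")
for n in(5,6):
    g=cv2.imread(f'pics/side{n}.png').max(2)
    for u in(293,294): print(n,u,dict(zip(range(186,220),g[186:220,u].tolist())))
    print([g[v,284:304].tolist() for v in(200,203,206)])
u=np.array([-.225,-.974])
for n,t,zs in((5,[608.8,16.8],(98,103,108,113,118)),(6,[611.9,16.6],(98,103,108,113))):
    for z in zs: # top/back edge at x=75 & front end at x=95
        t=np.array(t);print(n,z,"back top",proj(cs,[*(t+u*63),z+9])[0].round(1),"front mid",proj(cs,[*(t+u*83),z])[0].round(1),"front bottom",proj(cs,[*(t+u*83),z-9])[0].round(1))
```

```text
5 293 {186: 117, 187: 116, 188: 114, 189: 115, 190: 118, 191: 115, 192: 114, 193: 118, 194: 114, 195: 113, 196: 91, 197: 65, 198: 79, 199: 91, 200: 92, 201: 88, 202: 65, 203: 49, 204: 47, 205: 55, 206: 76, 207: 85, 208: 82, 209: 75, 210: 73, 211: 70, 212: 69, 213: 73, 214: 82, 215: 81, 216: 104, 217: 145, 218: 160, 219: 151}
5 294 {186: 99, 187: 93, 188: 79, 189: 93, 190: 107, 191: 108, 192: 108, 193: 107, 194: 106, 195: 107, 196: 97, 197: 72, 198: 63, 199: 80, 200: 89, 201: 82, 202: 64, 203: 49, 204: 47, 205: 59, 206: 70, 207: 70, 208: 76, 209: 73, 210: 66, 211: 69, 212: 67, 213: 72, 214: 80, 215: 80, 216: 132, 217: 161, 218: 160, 219: 158}
[[233, 233, 211, 203, 202, 159, 91, 84, 88, 92, 89, 79, 123, 159, 163, 160, 159, 163, 172, 173], [149, 163, 164, 165, 157, 105, 64, 51, 48, 49, 49, 52, 67, 155, 162, 162, 161, 161, 162, 172], [165, 166, 166, 166, 159, 102, 72, 83, 81, 76, 70, 69, 82, 154, 163, 161, 160, 160, 163, 171]]
6 293 {186: 107, 187: 106, 188: 101, 189: 118, 190: 123, 191: 128, 192: 129, 193: 132, 194: 130, 195: 133, 196: 132, 197: 125, 198: 91, 199: 56, 200: 57, 201: 56, 
[... 796 characters left out ...]
 [292.8 198.3] front mid [292.6 205.7] front bottom [292.4 207.6]
5 103 back top [292.8 197.2] front mid [292.6 204.6] front bottom [292.5 206.6]
5 108 back top [292.9 196.1] front mid [292.7 203.6] front bottom [292.6 205.5]
5 113 back top [293. 195.] front mid [292.8 202.5] front bottom [292.6 204.4]
5 118 back top [293.1 193.9] front mid [292.9 201.4] front bottom [292.7 203.3]
6 98 back top [293.8 198.2] front mid [293.6 205.6] front bottom [293.5 207.5]
6 103 back top [293.9 197.1] front mid [293.7 204.5] front bottom [293.6 206.5]
6 108 back top [294. 196.] front mid [293.8 203.5] front bottom [293.7 205.4]
6 113 back top [294.1 194.9] front mid [293.9 202.4] front bottom [293.7 204.3]
```

Profiles show the head at rows 196-205.5 before the tilt, which matches a level probe. The tilt lowered it about 7 mm, so I'm undoing it.

Emit:
carry_out(deltas=[0,-3,0,0,0,0,1,0,-2.5,0,0,0,0,1,0,0,0,-0.0005,-0.0009,0.02,1,0,0,0,0,0,0.017,1,0,0,0,0,0,0,1,0,0,0,0,0,0,1])

```text
clock: 30.2
eef_pos: [611.5, 15.6, 65.1]
tool_rot: [3.141, -0.009, 1.343]
force: [0.4, 0.3, -0.7]
width: 4.8
gripper_force: 58.8
```

Run:
```python
from h import *
st();go([610.8,15.9,62],np.radians(77.0))
g=ctrl.get_image("side").max(2);print(g[200:224,293].tolist(),g[200:224,294].tolist())
cs=ctrl.calibration("side");p,R,s=pose();u=np.array([-.225,-.974])
for dz in(0,7,14):print(proj(cs,[*(p[:2]+u*63),p[2]+dz+9])[0].round(1),proj(cs,[*(p[:2]+u*83),p[2]+dz-9])[0].round(1))
cw=ctrl.calibration("wrist");w=ctrl.get_image("wrist")[:,:,::-1];cv2.imwrite('pics/wrist7.png',w);cv2.imwrite('pics/w7b.png',cv2.resize(w,(800,600)))
```

```text
{'clock': 30.2, 'qpos': [-0.25, 0.81, 0.302, 1.765, -0.393, 0.624, 0.057], 'eef_pos': [611.468, 15.606, 65.149], 'tool_rot': [3.141, -0.009, 1.343], 'force': [0.378, 0.256, -0.686], 'torque': [-0.053, 0.027, 0.036], 'width': 4.779, 'gripper_force': 58.773}
rot deg(tool) [ 0.03 -0.49 -0.07] shift tool mm [ 0.1 -0.7  3.1] shift after turn [ 0.1 -0.7  3.1]
[114, 115, 114, 114, 97, 70, 57, 81, 91, 91, 70, 45, 49, 63, 79, 80, 103, 146, 160, 152, 149, 151, 150, 150] [120, 121, 121, 121, 111, 82, 57, 64, 83, 89, 67, 48, 48, 61, 79, 78, 131, 159, 162, 159, 159, 159, 159, 159]
[293.4 205.4] [293.  214.6]
[293.5 203.9] [293.1 213.1]
[293.6 202.5] [293.2 211.7]
```

View pics/w7b.png

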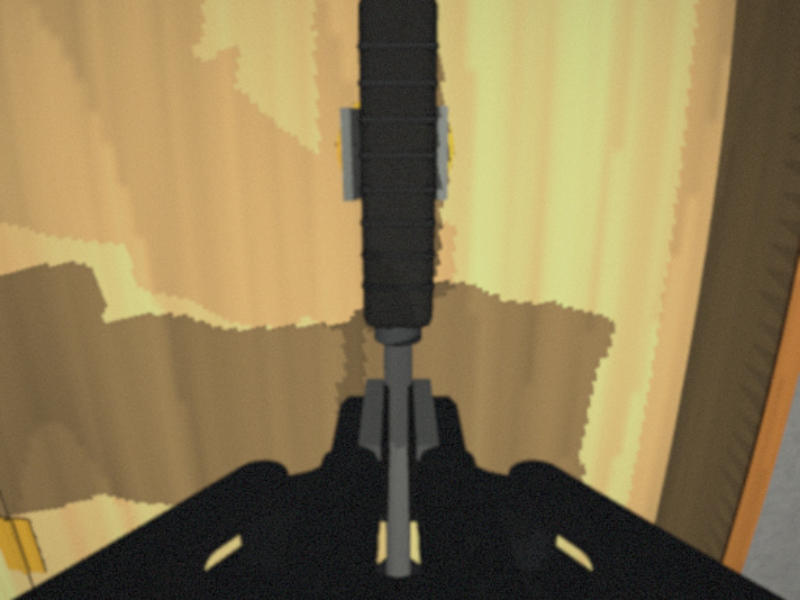

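The wrist view shows the handle (columns 361-437) above the loose cradle, whose walls are at 342-357 and 438-450. The handle is 0.7 mm too far in +y, which matches the computed correction.

Emit:
carry_out(deltas=[0,0,0,0,-0.0007,0.004,1,0,0,0,0,0,0.004,1,0,0,0,0,0,0.004,1,0,0,0,0,0,0.004,1,0,0,0,0,0,0.003,1,0,0,0,0,0,0.003,1,0,0,0,0,0,0.001,1,0,0,0,0,0,0,1])

```text
clock: 31.3
eef_pos: [610.5, 16.3, 41.9]
tool_rot: [-3.142, -0.009, 1.343]
force: [0.2, 0.6, -0.6]
width: 5.0
gripper_force: 58.8
```

Run:
```python
from h import *
st();go([610.8,15.9,38],np.radians(77.0))
```

```text
{'clock': 31.3, 'qpos': [-0.24, 0.843, 0.283, 1.775, -0.406, 0.58, 0.069], 'eef_pos': [610.524, 16.252, 41.874], 'tool_rot': [-3.142, -0.009, 1.343], 'force': [0.198, 0.579, -0.599], 'torque': [-0.006, -0.003, 0.061], 'width': 5.015, 'gripper_force': 58.773}
rot deg(tool) [-0.   -0.5  -0.04] shift tool mm [-0.3  0.3  3.9] shift after turn [-0.3  0.3  3.9]
```

No lateral contact. Lower in 0.5–1 mm steps and feel for the floor.

Emit:
carry_out(deltas=[0,0,0,0,0,0.001,1,0,0,0,0,0,0.001,1,0,0,0,0,0,0.0005,1,0,0,0,0,0,0.0005,1,0,0,0,0,0,0,1])

```text
clock: 31.92
eef_pos: [610.5, 16.3, 38.9]
tool_rot: [-3.142, -0.009, 1.343]
force: [-0.6, -0.2, -1.3]
width: 4.9
gripper_force: 58.8
```

Emit:
carry_out(deltas=[0,0,0,0,0,0.0005,1,0,0,0,0,0,0.0005,1,0,0,0,0,0,0,1])

```text
clock: 32.3
eef_pos: [610.5, 16.3, 37.9]
tool_rot: [-3.141, -0.009, 1.343]
force: [-0.9, 0.5, -0.8]
width: 5.3
gripper_force: 58.8
```

Run:
```python
from h import *
st()
```

```text
{'clock': 32.3, 'qpos': [-0.238, 0.849, 0.28, 1.776, -0.409, 0.573, 0.071], 'eef_pos': [610.489, 16.256, 37.868], 'tool_rot': [-3.141, -0.009, 1.343], 'force': [-0.853, 0.49, -0.754], 'torque': [0.002, -0.05, 0.028], 'width': 5.298, 'gripper_force': 58.773}
```

Emit:
carry_out(deltas=[0,0,0,0,0,0.0005,1,0,0,0,0,0,0.0005,1,0,0,0,0,0,0,1])

```text
clock: 32.67
eef_pos: [610.5, 16.3, 36.9]
tool_rot: [-3.142, -0.009, 1.343]
force: [-1.4, 0.4, -0.5]
width: 4.7
gripper_force: 58.8
```

Emit:
carry_out(deltas=[0,0,0,0,0,0.0005,1,0,0,0,0,0,0.0005,1,0,0,0,0,0,0,1])

```text
clock: 33.05
eef_pos: [610.6, 16.3, 36.7]
tool_rot: [3.141, -0.009, 1.343]
force: [-1.4, 0.9, 5.3]
width: 5.2
gripper_force: 59.4
```

Run:
```python
from h import *
st()
```

```text
{'clock': 33.05, 'qpos': [-0.237, 0.851, 0.278, 1.776, -0.41, 0.57, 0.072], 'eef_pos': [610.628, 16.287, 36.672], 'tool_rot': [3.141, -0.009, 1.343], 'force': [-1.357, 0.882, 5.31], 'torque': [-0.008, 0.378, 0.013], 'width': 5.192, 'gripper_force': 59.435}
```

Contact is felt on the handle side at z 36.8, as predicted. Ease off slightly, open and rise.

Emit:
carry_out(deltas=[0,0,0,0,0,-0.0005,1,0,0,0,0,0,0,0.8,0,0,0,0,0,0,0.6,0,0,0,0,0,0,0.3,0,0,0,0,0,0,0,0,0,0,0,0,0,0,0,0,0,0,0,-0.01,0,0,0,0,0,0,-0.03,0,0,0,0,0,0,-0.05,0,0,0,0,0,0,-0.05,0,0,0,0,0,0,0,0])

```text
clock: 34.42
eef_pos: [613.3, 14.6, 181.5]
tool_rot: [3.133, -0.011, 1.343]
force: [-0.3, 0.1, 0.8]
width: 42.7
gripper_force: 0.0
```

```bash
python3 -c "
from h import *
st(); c=ctrl.calibration('wrist'); im=ctrl.get_image('wrist')[:,:,::-1]
u=np.array([-.225,-.974])
print(proj(c,[[627,86.1,34],[602.4,-21,42]])*1.5625)
cv2.imwrite('pics/w8b.png',cv2.resize(im,(800,600),interpolation=cv2.INTER_CUBIC))
s=ctrl.get_image('side')[:,:,::-1];cv2.imwrite('pics/side8.png',s)"
```

```text
{'clock': 34.425, 'qpos': [-0.3, 0.655, 0.385, 1.695, -0.324, 0.842, -0.0], 'eef_pos': [613.332, 14.589, 181.475], 'tool_rot': [3.133, -0.011, 1.343], 'force': [-0.324, 0.092, 0.83], 'torque': [-0.017, 0.037, -0.027], 'width': 42.723, 'gripper_force': 0.0}
[[391.09317052 143.73213464]
 [392.11040947 344.86098463]]
```

View pics/w8b.png

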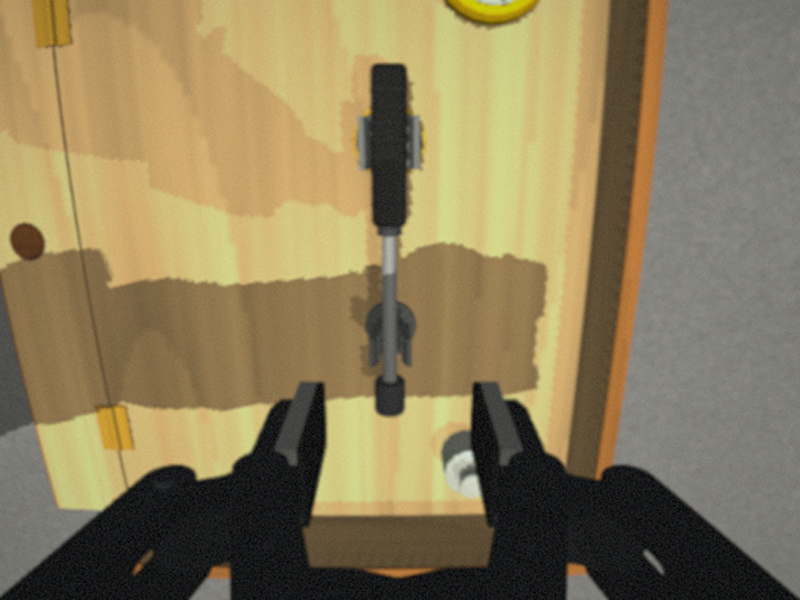

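The last view shows the handle (rows 65-230, column 389) between the loose cradle's walls at 358-424. The shaft sits between the narrow cradle's prongs at (390,345), and the gripper is clear.

```bash
python3 -c "
from cell import ctrl
print(ctrl.finish_job())"
```

```text
the job is handed in; nothing more can be done
None
```

The cradle is screwed down snug (about 0.25 N m) and in line with the narrow one, the probe lies in both channels with its handle in the tightened cradle, and the job is handed in at about 34 s with the gripper clear; the ball, compass and weights were not touched.

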